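Couple the test gauge to the bench air outlet

TASK

Fit the round test gauge to the bench's air outlet: first pull the coupler's sleeve down until it catches and stays back by itself when you let go, then take the gauge from its parking block and push its stem gently into the coupler (never harder than about 25 N) until the sleeve springs up and locks it. Leave the gauge coupled and let go of it; do not disturb the silencer, the screwdriver, the chassis or the red bin.

Things in the scene. Friction and masses are not known exactly. Their poses are not given: they have to be found in the camera images.
- coupler: bench air outlet: aluminium manifold block 90 x 80 x 40 mm fixed to the bench, origin at the centre of its underside, z up. A vertical quick coupler (brass core in a steel sleeve) stands on its centre. The core is screwed in to a different depth each time: its mouth, facing up, is 96 to 110 mm above the bench; that height is not given and must be felt or seen
- nut_top (a point): top of the brass nut (42 mm across) under the coupler, on the coupler's upright axis, 52 mm above the bench. The coupler's mouth is the flat top of the core on this axis, with a hole 19 mm across. With the sleeve forward and no plug in, locking pawls 12 mm below the mouth bar the hole; with the sleeve back they are clear
- sleeve (a joint): how far the sleeve is pulled back, i.e. down (m): 0 forward, 0.0105 end stop. Knurled, 36 mm across, 30 mm tall, top flush with the mouth when forward; lowest 8 mm is a flange 52 mm across; pinch above it or press on the flange. Its spring pushes it up with 4 N at 0, 6 N at the end; the catch adds about 3 N on the way. Pulled to the end stop it is caught, and when let go stays at about 0.0087
- valve (a joint): how far the valve in the bottom of the socket is pushed down (m): 0 up, its face 22 mm below the mouth; 0.0077 hard end stop. It yields slowly to a steady push of about 6 to 10 N and stays where it is left. At about 0.004 to 0.006 it trips the catch: the sleeve snaps up and the pawls, closing over the nose of the stem, keep it from coming out
- rack: grey plastic parking block 50 x 190 x 45 mm fixed to the bench, origin at the centre of its underside, z up, y along its length; two upright holes 20 mm across at y = -55 and +55 mm. One holds the gauge, the other the silencer, either way round
- gauge_mid (a point): centre of the round black case, 50 mm across and 28 mm tall, of the test gauge, dial on top. The loose gauge (about 0.2 kg, 73 mm tall, round about its upright axis) may be grasped across the case in any direction. Under the case a steel collar 24 mm across, 12 mm tall, rests on the parking block's top
- gauge_tip (a point): centre of the lower end of the gauge's stem, 59 mm below gauge_mid; z up along the gauge's axis. Steel stem 16 mm across, 33 mm long below the collar, with a 3 mm bevel at the tip and a groove 7 mm across from 8 to 19 mm above the tip (its upper edge bevelled). Once coupled the tip lies 26 to 30 mm below the mouth and the collar 3 to 7 mm above it
- silencer_mid (a point): bystander: slim brass silencer, 71 mm tall, 24 mm across its collar, standing in the other hole of the parking block; this point is half-way up
- screwdriver: bystander: screwdriver with a wooden handle lying on the bench beyond the work
- chassis: bystander: open black chassis, 110 x 150 x 33 mm, with a circuit board, origin at the centre of its underside
- bin: bystander: red open parts bin 140 x 100 x 70 mm, origin at the centre of its underside
There are look-alikes about, which are no part of the job. Leave any blue look-alike of the coupler alone.

How it is judged:
By the outcome, as a careful person would: the job done as asked, in the order asked, and still so for the second after the job is handed in, with the robot touching nothing.
It also fails if it takes over 64 s, if anything falls off the work surface, if the arm or the gripper's body presses on something with over 40 N, if the wrist force passes 120 N, or if a joint passes its speed limit or range.

ROBOT

A 6-joint arm with a two-finger parallel gripper is mounted at the origin on the work surface. World frame = base frame: x ahead of the robot, y to its left, z up, the work surface at z = 0. Lengths are in m, angles in rad, forces in N, time in s.
With the tool pointing down it reaches from about 0.35 to 0.975 m from the base axis. Payload 4.9 kg.
Tool frame: the origin (TCP) lies on the centre line of the jaws, within the pads' length; the fingertips stand ctrl.tcp_to_tips ahead of it and the grasp point (between the pads) lies 3 mm ahead of it (ctrl.tcp_to_tips is the distance from the TCP to the fingertips, in m); z points along the fingers, y is the direction in which the jaws open and shut (so a half turn about z gives the same grasp; the last joint's range is limited). The gripper opens to 85 mm and grips with 20 to 120 N. Pads are 22 mm wide; open, the fingers measure 114 mm over their backs; the gripper's body (76 mm by 85 mm) begins 54 mm behind the grasp point. The pads swing forward as they close: fully open they stand 13 mm farther back than shut.
Start: joints at [1.113, 0.053, 1.613, -0, 1.476, -0.119], TCP at [0.208, 0.589, 0.253] pointing down, gripper open.
Joint ranges: [-3.01, 3.01], [-1.01, 2.22], [0.06, 2.58], [-1.02, 4.17], [0.09, 2.62], [-3.14, 3.14]. Speed limits (rad/s): [2.57, 2.57, 3.14, 3.14, 3.14, 3.14].

INTERFACE

Orientations are given as a rotation vector (axis times angle).
In Python, from station import ctrl, vision gives the robot as it stands.
- The arm moves only by the tool jog_arm, never from a script. Its argument "deltas" is a list of rows, each a list of 7 numbers: the turn, a rotation vector about the tool's x, y, z in rad, then the shift along the tool's x, y, z in cm, then the opening, from 0 (shut) to 1 (fully open). A call has 1 to 12 rows; each row shifts and turns the commanded pose from where the row before left it, along the tool's axes as they then stand; what a row does not reach is not made up. A row lasts 1/12 s, in which the tool goes at most 41.7 mm and 7.16 degrees, less where a joint would pass 70% of its speed; a pose out of reach is approached as far as the arm can. A call with a gripper value outside its range is refused whole. The fingers move at their own pace and stop on an object; "grip_force" is the grip in N (left out, the last holds). Time passes only in rows, so rows that do not move let the fingers close. It gives the time, the measured TCP pose, the force and the opening at its end, in the units of the state.
- ctrl.get_obs(): the state, without advancing time (a new reading comes with each control period).
- vision.get_image(name): name is "side" or "top" or "wrist"; returns (picture, depth): 420x560x3 uint8, red, green, blue; 420x560 float32, m along the optical axis (not along the pixel's ray), 0 where there is no reading.
- vision.calibration(name): a dict with "fx", "fy", "cx", "cy" (pixels), "rvec" (rotation vector, rad) and "tvec" (3), from world to camera coordinates, as OpenCV has them; the wrist camera has in their place "hand_eye" (4x4, takes a point from camera to tool coordinates, whose origin is the TCP and whose axes are the flange's). Camera axes: x right, y down, z forward; pixel columns grow to the right and rows downward; lengths in m; the calibration is good to about 2 mm. A picture is of the moment at which its call begins: read the wrist's pose just before it. calibration takes no time and is no camera call.
- ctrl.finish_job(): hands the job in, once; it reports no verdict.
The state is a dict: "t": time; "q": joint angles; "dq": joint speeds; "effort": joint torques, N m; "tool_pos": TCP position; "tool_rot": TCP orientation; "contact_force": force on the tool from outside, world axes, zero at the start; "wrist_torque": the same for the moment, N m; "opening": finger opening in m.
Only numpy, scipy, OpenCV 4.12 (cv2) and the standard library are available. Lean on these libraries where they do the work, as an engineer would, in place of code of your own. Each camera call takes 0.05 s, during which the arm holds its last target. There are 200 camera calls.

## Working session

There is one attempt and no reset: what is moved stays moved. The work goes in short steps, Python scripts to look and compute and a tool call to move; the robot and the scene stay as the last step left them, time stands still between calls to the robot, and variables do not carry over. Pictures are saved under pics/ and viewed, about 8 in all and at most 12, crops included, and the job is handed in when it is done.

Besides the shell and the picture viewer there is one more tool, called after "Call:" by a JSON object that holds its "method" and its "body". jog_arm: Moves the arm, as the interface text tells. Its arguments: {"type":"object","properties":{"deltas":{"type":"array"},"grip_force":{"type":"number"}},"required":["deltas"]}

```bash
mkdir -p pics; cat > h.py <<'E'
import numpy as np, cv2
from scipy.spatial.transform import Rotation as R
from station import ctrl, vision
def shot(n):
    o=ctrl.get_obs(); im,d=vision.get_image(n); c=vision.calibration(n)
    if n=="wrist":
        T=np.eye(4);T[:3,:3]=R.from_rotvec(o["tool_rot"]).as_matrix();T[:3,3]=o["tool_pos"];T=T@np.array(c["hand_eye"])
    else:
        T=np.eye(4);T[:3,:3]=R.from_rotvec(np.ravel(c["rvec"])).as_matrix();T[:3,3]=np.ravel(c["tvec"]);T=np.linalg.inv(T)
    v,u=np.mgrid[:420,:560]
    P=np.stack([(u-c["cx"])/c["fx"]*d,(v-c["cy"])/c["fy"]*d,d],-1)@T[:3,:3].T+T[:3,3]
    P[d==0]=np.nan
    return im,d,P,T,c
def save(n,im): cv2.imwrite(n,im[...,::-1])
E
python3 - <<'E'
from h import *
for n in("top","side"):
    im,d,P,T,c=shot(n); save(f"pics/{n}0.png",im); np.savez(f"{n}0.npz",im=im,P=P); print(n,T[:3,3],T[:3,2],c["fx"])
print(ctrl.get_obs(),ctrl.tcp_to_tips)
E
```

```text
top [0.56887218 0.06500972 0.81372837] [ 0.05833678 -0.03797515 -0.99757441] 399.7203269580752
side [ 0.39323158 -0.46602851  0.62319405] [ 0.30368996  0.63916125 -0.70657293] 400.2856626753487
{'t': 0.1, 'q': array([ 1.11302913e+00,  5.33274133e-02,  1.61412800e+00, -2.69655377e-05,
        1.47599071e+00, -1.19025756e-01]), 'dq': array([-0.00090426, -0.00153092, -0.00299612, -0.00087235, -0.00197846,
        0.0018123 ]), 'effort': array([ 1.38789542e-04, -3.94904280e+01, -3.71363640e+01, -1.22850406e-04,
        3.86977452e-03, -9.53107161e-06]), 'tool_pos': array([0.20748246, 0.58901606, 0.25218038]), 'tool_rot': array([-5.29464755e-01, -3.09614492e+00,  2.80273828e-03]), 'contact_force': array([-0.13956043,  0.83975365, -0.1342094 ]), 'wrist_torque': array([-0.04213263,  0.07516332, -0.01386188]), 'opening': 0.08541173799970095} 0.022
```

View pics/top0.png

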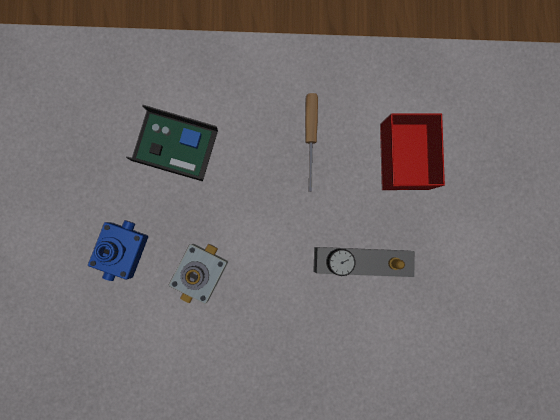

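View pics/side0.png

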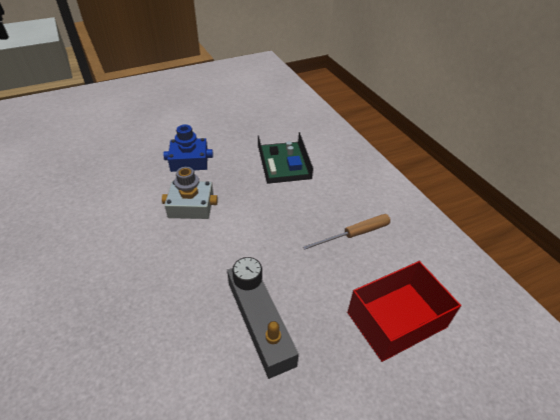

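Coupler candidates: the aluminium one at top (194,276) / side (186,180), and the blue look-alike at top (108,252) / side (185,140), which I leave alone. Gauge candidates: the dial at top (341,262) / side (247,270), and the brass silencer at top (397,264). I choose the aluminium block and the dial. Next I measure both.

```bash
python3 - <<'E'
from h import *
for n,(cu,cv),(gu,gv),(su,sv) in(("top",(194,276),(341,262),(397,264)),("side",(186,185),(247,272),(273,330))):
    z=np.load(n+"0.npz");P=z["P"]
    v,u=np.mgrid[:420,:560]
    def near(a,b,r): return P[(np.hypot(u-a,v-b)<r)&np.isfinite(P[...,2])]
    C=near(cu,cv,45)
    for lo,hi in((.034,.046),(.047,.056),(.06,.075),(.075,.085),(.09,.097),(.097,.104),(.104,.114)):
        q=C[(C[:,2]>lo)&(C[:,2]<hi)]
        if len(q)>3: 
            r=cv2.minAreaRect(q[:,:2].astype(np.float32)); print(n,lo,len(q),np.round(r[0],4),np.round(r[1],4),r[2],"z",np.round(np.percentile(q[:,2],[10,50,90]),4))
    for nm,(a,b),rr in(("g",(gu,gv),25),("s",(su,sv),20)):
        q=near(a,b,rr); q=q[q[:,2]>(.06)]; hi=np.percentile(q[:,2],98); q=q[q[:,2]>hi-.006]
        r=cv2.minEnclosingCircle(q[:,:2].astype(np.float32)); print(n,nm,len(q),r,"z",hi,np.median(q[:,2]))
    q=P[(P[...,2]>.040)&(P[...,2]<.05)&(P[...,1]<-.0)]; r=cv2.minAreaRect(q[:,:2].astype(np.float32)); print(n,"rack",r)
    print("bench",np.nanmedian(P[300:,:,2]))
z=np.load("top0.npz")["im"][215:335,60:260];s=np.load("side0.npz")["im"][115:235,125:265]
save("pics/crop0.png",np.hstack([cv2.resize(z,(500,300),interpolation=3),cv2.resize(s,(300,300),interpolation=3)]))
E
```

```text
top 0.034 1333 [0.5057 0.177 ] [0.0798 0.1031] 64.0453109741211 z [0.0381 0.0401 0.0421]
top 0.06 83 [0.4979 0.1795] [0.0485 0.0513] 39.877662658691406 z [0.0722 0.074  0.0748]
top 0.075 267 [0.4988 0.1794] [0.049  0.0492] 1.9516725540161133 z [0.0753 0.0765 0.0792]
top 0.09 77 [0.4996 0.1803] [0.0353 0.0364] 32.15065383911133 z [0.0925 0.0957 0.0968]
top 0.097 184 [0.4995 0.1799] [0.0338 0.0345] 46.17111587524414 z [0.0973 0.0982 0.0996]
top g 571 ((0.5273200869560242, -0.08785341680049896), 0.02485697530210018) z 0.08815548303513882 0.08557489631029191
top s 54 ((0.5224810838699341, -0.19897088408470154), 0.007683434057980776) z 0.08545510119193644 0.0819980816259745
top rack ((0.6540389657020569, -0.17827647924423218), (0.19483034312725067, 0.3606533408164978), 74.29463958740234)
bench -1.607550111099032e-05
side 0.034 1366 [0.5205 0.249 ] [0.2408 0.0995] 73.60668182373047 z [0.0372 0.0394 0.0415]
side 0.047 170 [0.5192 0.2507] [0.1888 0.0402] 75.42378234863281 z [0.0486 0.0514 0.0533]
side 0.06 145 [0.5155 0.238 ] [0.1728 0.0514] 74.7038345336914 z [0.0684 0.0722 0.0746]
side 0.075 152 [0.5236 0.23  ] [0.1625 0.0476] 64.51249694824219 z [0.0753 0.0765 0.0836]
side 0.09 103 [0.4985 0.1778] [0.0333 0.0372] 69.4353256225586 z [0.091  0.0947 0.0966]
side 0.097 86 [0.4995 0.1791] [0.033  0.0317] 0.762435793876648 z [0.0971 0.098  0.0988]
side g 591 ((0.5280227661132812, -0.08821586519479752), 0.026025522500276566) z 0.08672959971964667 0.08480971552397432
side s 97 ((0.5245392322540283, -0.19853568077087402), 0.00884044449776411) z 0.08358640993843584 0.08057819864576532
side rack ((0.6533674001693726, -0.18459711968898773), (0.18560749292373657, 0.3631613254547119), 74.12384796142578)
bench -0.0003114540338295946
```

View pics/crop0.png

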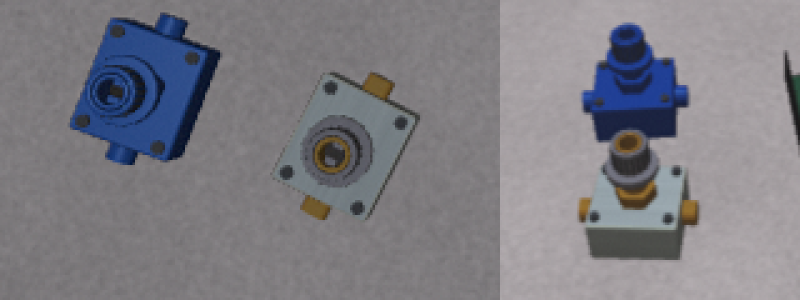

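The crop confirms it: the grey aluminium block with the steel sleeve and brass core is the target, at about (0.499, 0.180) with its mouth at about 0.098. The blue one beside it is the look-alike. Now I move above the coupler.

Call:
{"method": "jog_arm", "body": {"deltas": [[0,0,0,-3.2,-2.25,0,1],[0,0,0,-3.2,-2.25,0,1],[0,0,0,-3.2,-2.25,0,1],[0,0,0,-3.2,-2.25,0,1],[0,0,0,-3.2,-2.25,0,1],[0,0,0,-3.2,-2.25,0,1],[0,0,0,-3.2,-2.25,0,1],[0,0,0,-3.2,-2.25,0,1],[0,0,0,-3.2,-2.25,0,1],[0,0,0,-3.2,-2.25,0,1],[0,0,0,-3.2,-2.25,0,1],[0,0,0,-3.2,-2.25,0,1]]}}

```text
t: 1.1
tool_pos: [0.4806, 0.2053, 0.2529]
tool_rot: [-0.53, -3.096, 0.0]
contact_force: [1.2, -0.2, 0.1]
opening: 0.0854
```

Call:
{"method": "jog_arm", "body": {"deltas": [[0,0,0,0,0,0,1],[0,0,0,0,0,0,1]]}}

```text
t: 1.27
tool_pos: [0.4807, 0.2056, 0.2527]
tool_rot: [-0.536, -3.094, 0.0]
contact_force: [-0.0, -0.2, -0.8]
opening: 0.0852
```

```bash
cat >> h.py <<'E'
def to(x,y,z):
    o=ctrl.get_obs(); M=R.from_rotvec(o["tool_rot"]).as_matrix()
    print("t",o["t"],"pos",o["tool_pos"],"F",o["contact_force"],"op",o["opening"])
    print("tool z",M[:,2],"tool y",M[:,1]); print("cm to go",np.round(M.T@(np.array([x,y,z])-o["tool_pos"])*100,2))
def axis(P,c,lo,hi,r=.03):
    q=P[(np.hypot(P[...,0]-c[0],P[...,1]-c[1])<r)&(P[...,2]>lo)&(P[...,2]<hi)]
    return len(q),cv2.minEnclosingCircle(q[:,:2].astype(np.float32)) if len(q) else 0,np.round(np.percentile(q[:,2],[5,50,95]),4) if len(q) else 0
E
python3 - <<'E'
from h import *
im,d,P,T,c=shot("wrist"); save("pics/w1.png",im); print(c["hand_eye"])
for lo,hi in((.07,.08),(.09,.103)): print(axis(P,(.4993,.18),lo,hi))
to(.4993,.18,.1005)
E
```

```text
[[ 3.44447835e-04 -9.53658402e-01 -3.00891232e-01  7.56320016e-02]
 [ 9.99999745e-01  1.40084131e-04  7.00769303e-04  8.31473523e-04]
 [-6.26144447e-04 -3.00891396e-01  9.53658207e-01 -1.21713507e-01]
 [ 0.00000000e+00  0.00000000e+00  0.00000000e+00  1.00000000e+00]]
(1165, ((0.4993981122970581, 0.18110255897045135), 0.025856951251626015), array([0.0746, 0.0769, 0.0781]))
(1303, ((0.4996849298477173, 0.18089522421360016), 0.019098389893770218), array([0.0923, 0.0985, 0.0999]))
t 1.3167 pos [0.48006681 0.20669157 0.25273218] F [ 0.2924129  -0.06438337  0.06617651] op 0.08550317475749018
tool z [-1.33733281e-03  1.41924582e-04 -9.99999096e-01] tool y [ 3.33990847e-01  9.42576266e-01 -3.12882457e-04]
cm to go [-2.72 -1.87 15.22]
```

View pics/w1.png

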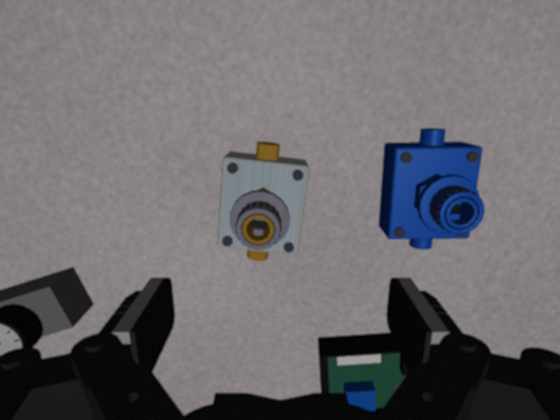

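The wrist view shows the target mouth at (258,228), with the blue look-alike off to the right at (460,210). Descending over the sleeve.

Call:
{"method": "jog_arm", "body": {"deltas": [[0,0,0,-1.36,-0.92,1,1],[0,0,0,-1.36,-0.92,1,1],[0,0,0,0,0,3,1],[0,0,0,0,0,3,1],[0,0,0,0,0,3,1],[0,0,0,0,0,2,1],[0,0,0,0,0,1,1],[0,0,0,0,0,0,1]]}}

```text
t: 1.98
tool_pos: [0.497, 0.1816, 0.1102]
tool_rot: [-0.526, -3.092, 0.003]
contact_force: [-0.2, 0.9, -0.1]
opening: 0.0854
```

```bash
python3 - <<'E'
from h import *
to(.4995,.1805,.1005)
im,d,P,T,c=shot("wrist")
for lo,hi in((.07,.08),(.09,.103)): print(axis(P,(.4993,.18),lo,hi,.027))
to(.4995,.1805,.1005)
E
```

```text
t 1.9833 pos [0.49703907 0.18158406 0.11023826] F [-0.22732283  0.91065085 -0.05385068] op 0.08540919730641781
tool z [-0.00579629 -0.00102493 -0.99998268] tool y [ 0.33040782  0.94383386 -0.00288255]
cm to go [-0.27 -0.02  0.97]
(3557, ((0.4995162785053253, 0.18083085119724274), 0.026008013635873795), array([0.074 , 0.077 , 0.0783]))
(5035, ((0.4995802640914917, 0.18084067106246948), 0.019048359245061874), array([0.0919, 0.0986, 0.0999]))
t 2.0333 pos [0.498559   0.18167345 0.11246337] F [-0.92710671 -0.04241943  0.66061203] op 0.0853279017622491
tool z [-2.21869789e-03 -3.39559072e-04 -9.99997481e-01] tool y [ 0.3306726   0.94374495 -0.00105412]
cm to go [-0.13 -0.08  1.2 ]
```

Call:
{"method": "jog_arm", "body": {"deltas": [[0,0,0,-0.1,-0.08,0.6,1],[0,0,0,0,0,0.5,1],[0,0,0,0,0,0,0],[0,0,0,0,0,0,0],[0,0,0,0,0,0,0],[0,0,0,0,0,0,0],[0,0,0,0,0,0,0],[0,0,0,0,0,0,0],[0,0,0,0,0,0,0],[0,0,0,0,0,0,0]], "grip_force": 50}}

```text
t: 2.87
tool_pos: [0.5006, 0.1793, 0.1027]
tool_rot: [0.53, 3.096, -0.001]
contact_force: [-0.5, -2.5, 3.2]
opening: 0.0337
```

Call:
{"method": "jog_arm", "body": {"deltas": [[0,0,0,0,0,0.2,0],[0,0,0,0,0,0.2,0],[0,0,0,0,0,0.2,0],[0,0,0,0,0,0.2,0],[0,0,0,0,0,0.1,0],[0,0,0,0,0,0,0]]}}

```text
t: 3.37
tool_pos: [0.5006, 0.1794, 0.0936]
tool_rot: [0.53, 3.096, -0.001]
contact_force: [-0.9, -4.2, 5.5]
opening: 0.0341
```

Call:
{"method": "jog_arm", "body": {"deltas": [[0,0,0,0,0,0.1,0],[0,0,0,0,0,0,0]]}}

```text
t: 3.53
tool_pos: [0.5006, 0.1794, 0.0928]
tool_rot: [0.53, 3.096, -0.001]
contact_force: [-2.5, -4.1, 5.2]
opening: 0.0338
```

Call:
{"method": "jog_arm", "body": {"deltas": [[0,0,0,0,0,0.1,0],[0,0,0,0,0,0,0]]}}

```text
t: 3.7
tool_pos: [0.5007, 0.1794, 0.0927]
tool_rot: [-0.53, -3.097, 0.002]
contact_force: [-4.4, -4.1, 10.5]
opening: 0.0337
```

Call:
{"method": "jog_arm", "body": {"deltas": [[0,0,0,0,0,0.1,0],[0,0,0,0,0,0,0],[0,0,0,0,0,0,0]]}}

```text
t: 3.95
tool_pos: [0.5007, 0.1794, 0.0926]
tool_rot: [-0.529, -3.096, 0.002]
contact_force: [-8.7, -5.7, 17.1]
opening: 0.0337
```

Call:
{"method": "jog_arm", "body": {"deltas": [[0,0,0,0,0,-0.15,0],[0,0,0,0,0,0,1],[0,0,0,0,0,0,1],[0,0,0,0,0,0,1],[0,0,0,0,0,0,1],[0,0,0,0,0,0,1],[0,0,0,0,0,0,1],[0,0,0,0,0,-3,1],[0,0,0,0,0,-3,1],[0,0,0,0,0,-3,1],[0,0,0,0,0,-3,1],[0,0,0,0,0,0,1]]}}

```text
t: 4.95
tool_pos: [0.5039, 0.1806, 0.2196]
tool_rot: [0.527, 3.085, 0.007]
contact_force: [1.6, 0.7, 0.9]
opening: 0.0852
```

```bash
python3 - <<'E'
from h import *
im,d,P,T,c=shot("wrist"); np.savez("w2.npz",P=P,im=im)
for lo,hi in((.06,.0715),(.0715,.08),(.084,.092),(.094,.103)): print(lo,axis(P,(.4995,.1805),lo,hi,.027))
save("pics/w2.png",cv2.resize(im[150:390,120:440],None,fx=2,fy=2))
to(.5275,-.088,.25)
im,d,P,T,c=shot("side")
for lo,hi in((.06,.0715),(.0715,.08),(.084,.092),(.094,.103)): print(lo,axis(P,(.4995,.1805),lo,hi,.027))
E
```

```text
0.06 (1274, ((0.4996962547302246, 0.18108536303043365), 0.025987090542912483), array([0.0665, 0.0683, 0.0695]))
0.0715 (448, ((0.49783605337142944, 0.1820078194141388), 0.01847870461642742), array([0.0732, 0.0772, 0.0792]))
0.084 (995, ((0.4997169077396393, 0.18076694011688232), 0.018934696912765503), array([0.0857, 0.09  , 0.0914]))
0.094 (575, ((0.4995511770248413, 0.1808207929134369), 0.013082996942102909), array([0.0954, 0.0988, 0.1001]))
t 5.0 pos [0.50272472 0.18029042 0.21648572] F [ 0.56174586 -0.29076844 -0.04576185] op 0.08524816751979213
tool z [ 0.00837626  0.00189751 -0.99996312] tool y [0.3322275 0.9431882 0.0045727]
cm to go [-11.28 -24.47  -3.38]
0.06 (190, ((0.4990827441215515, 0.17919467389583588), 0.025900326669216156), array([0.0611, 0.0667, 0.0704]))
0.0715 (51, ((0.4986973702907562, 0.17567718029022217), 0.017839862033724785), array([0.0725, 0.0763, 0.0795]))
0.084 (126, ((0.49936825037002563, 0.178081214427948), 0.018970200791954994), array([0.0846, 0.0882, 0.0913]))
0.094 (68, ((0.4996625483036041, 0.18010635673999786), 0.013408870436251163), array([0.0944, 0.0969, 0.0987]))
```

View pics/w2.png

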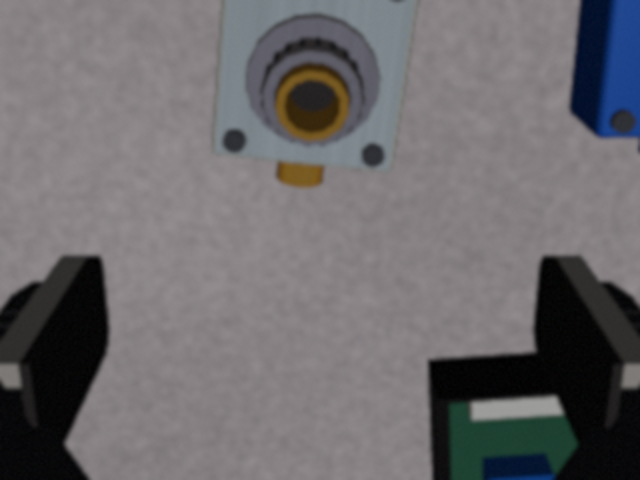

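The sleeve is caught: its flange top is at 0.0683 (it was at 0.077) and the core stands proud with its hole clear; the mouth is at about 0.099. Now to the gauge.

Call:
{"method": "jog_arm", "body": {"deltas": [[0,0,0,-1.41,-3.06,0,1],[0,0,0,-1.41,-3.06,0,1],[0,0,0,-1.41,-3.06,0,1],[0,0,0,-1.41,-3.06,0,1],[0,0,0,-1.41,-3.06,0,1],[0,0,0,-1.41,-3.06,0,1],[0,0,0,-1.41,-3.06,0,1],[0,0,0,-1.41,-3.06,0,1],[0,0,0,0,0,0,1],[0,0,0,0,0,0,1],[0,0,0,0,0,0,1]]}}

```text
t: 5.97
tool_pos: [0.5246, -0.0881, 0.21]
tool_rot: [-0.53, -3.094, -0.002]
contact_force: [-0.0, 0.7, 0.2]
opening: 0.0855
```

```bash
python3 - <<'E'
from h import *
for i in range(3):
    im,d,P,T,c=shot("wrist")
    print(axis(P,(.5275,-.088),.08,.09,.032),axis(P,(.5275,-.088),.058,.078,.032))
to(.5275,-.088,.076)
save("pics/w3.png",im)
E
```

```text
(3745, ((0.5273734927177429, -0.08735309541225433), 0.025109564885497093), array([0.0848, 0.0864, 0.0877])) (275, ((0.5183426141738892, -0.08540446311235428), 0.023096051067113876), array([0.061 , 0.0698, 0.0772]))
(3750, ((0.5274475812911987, -0.0872165709733963), 0.025083860382437706), array([0.0848, 0.0864, 0.0876])) (272, ((0.5176723599433899, -0.08494342118501663), 0.02270382083952427), array([0.0611, 0.0697, 0.0774]))
(3738, ((0.5275166034698486, -0.08750735968351364), 0.02504647895693779), array([0.0848, 0.0864, 0.0877])) (270, ((0.5166739821434021, -0.08400198817253113), 0.02212163247168064), array([0.0609, 0.0692, 0.0772]))
t 6.1167 pos [ 0.52506864 -0.08740086  0.21109601] F [ 0.05553468 -0.2211866   0.01955903] op 0.0854635689658775
tool z [-1.04715596e-03  5.51083146e-04 -9.99999300e-01] tool y [3.30754201e-01 9.43716922e-01 1.73715379e-04]
cm to go [-0.27  0.02 13.51]
```

View pics/w3.png

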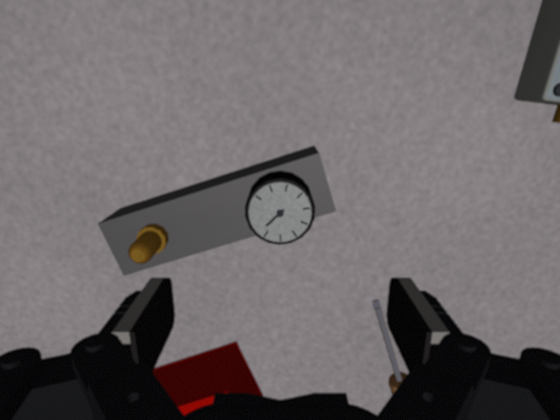

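The gauge dial is at (280,212) with the silencer at (148,243), 110 mm away along the jaws, which leaves enough clearance. Descend and grasp.

Call:
{"method": "jog_arm", "body": {"deltas": [[0,0,0,-0.25,0,2.5,1],[0,0,0,0,0,3,1],[0,0,0,0,0,3,1],[0,0,0,0,0,2.5,1],[0,0,0,0,0,1.5,1],[0,0,0,0,0,0.9,1],[0,0,0,0,0,0,1]]}}

```text
t: 6.7
tool_pos: [0.5262, -0.0881, 0.0754]
tool_rot: [-0.527, -3.093, -0.001]
contact_force: [-0.4, 0.4, 0.1]
opening: 0.0857
```

```bash
python3 - <<'E'
from h import *
for i in range(2):
    to(.5275,-.088,.076); vision.get_image("wrist")
E
```

```text
t 6.7 pos [ 0.52616418 -0.08811798  0.07538158] F [-0.37219484  0.35653774  0.13357543] op 0.08568383365389605
tool z [-0.00427643  0.00138232 -0.9999899 ] tool y [ 3.30938594e-01  9.43652285e-01 -1.10812115e-04]
cm to go [-0.12  0.06 -0.06]
t 6.75 pos [ 0.52733472 -0.08862948  0.07719541] F [-0.19823265 -0.36416022  0.53517659] op 0.08555134615597572
tool z [-1.51539926e-03  4.95258433e-04 -9.99998729e-01] tool y [ 3.31145308e-01  9.43579771e-01 -3.45015585e-05]
cm to go [0.01 0.06 0.12]
```

Call:
{"method": "jog_arm", "body": {"deltas": [[0,0,0,0,0.05,0.1,0],[0,0,0,0,0,0,0],[0,0,0,0,0,0,0],[0,0,0,0,0,0,0],[0,0,0,0,0,0,0],[0,0,0,0,0,0,0],[0,0,0,0,0,0,0]], "grip_force": 40}}

```text
t: 7.38
tool_pos: [0.5289, -0.0893, 0.0783]
tool_rot: [0.529, 3.094, -0.0]
contact_force: [-0.8, 0.7, 6.2]
opening: 0.0488
```

Call:
{"method": "jog_arm", "body": {"deltas": [[0,0,0,0,0,-0.5,0],[0,0,0,0,0,-1.5,0],[0,0,0,0,0,-2.5,0],[0,0,0,0,0,-3,0],[0,0,0,0,0,-3,0],[0,0,0,0,0,-3,0],[0,0,0,0,0,-2.5,0],[0,0,0,0,0,-1,0],[0,0,0,0,0,0,0]]}}

```text
t: 8.13
tool_pos: [0.5292, -0.0895, 0.2499]
tool_rot: [0.529, 3.091, -0.001]
contact_force: [0.4, -0.7, -2.0]
opening: 0.0485
```

```bash
python3 - <<'E'
from h import *
im,d,P,T,c=shot("side"); o=ctrl.get_obs();p=o["tool_pos"]
q=P[(np.hypot(P[...,0]-p[0],P[...,1]-p[1])<.035)]; print("lowest",np.nanpercentile(q[:,2][q[:,2]>.1],[0,1,3]))
save("pics/s4.png",cv2.resize(im[90:330,150:390],None,fx=2.4,fy=2.4))
to(.5289-.0278,-.0893+.2683,.25); to(.5289-.0278,-.0893+.2683,.25)
E
```

```text
lowest [0.18575736 0.19048591 0.2307016 ]
t 8.1833 pos [ 0.52812944 -0.08916164  0.24716615] F [-0.77130467  0.34945789 -2.29931787] op 0.04870807093173387
tool z [ 1.35458118e-03 -4.86101339e-04 -9.99998964e-01] tool y [ 3.32452463e-01  9.43120014e-01 -8.11806184e-06]
cm to go [11.46 24.39 -0.3 ]
t 8.1833 pos [ 0.52812944 -0.08916164  0.24716615] F [-0.77130467  0.34945789 -2.29931787] op 0.04870807093173387
tool z [ 1.35458118e-03 -4.86101339e-04 -9.99998964e-01] tool y [ 3.32452463e-01  9.43120014e-01 -8.11806184e-06]
cm to go [11.46 24.39 -0.3 ]
```

View pics/s4.png

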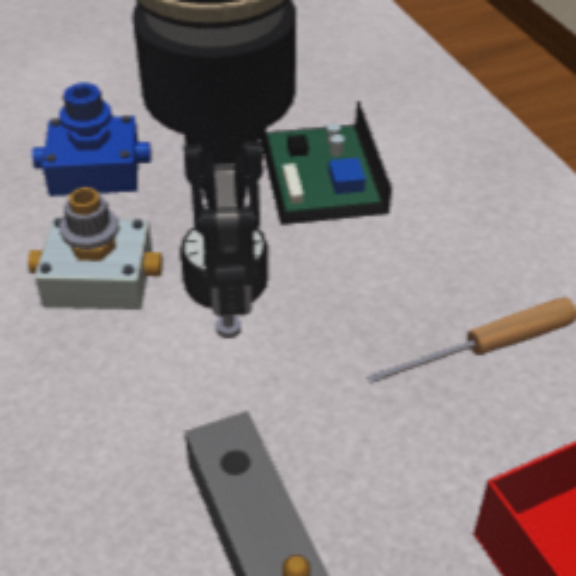

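The gauge hangs upright in the jaws and the rack hole is empty. I carry it over the coupler using the camera-measured offset.

Call:
{"method": "jog_arm", "body": {"deltas": [[0,0,0,1,2,0,0],[0,0,0,1.5,3.2,0,0],[0,0,0,1.5,3.2,0,0],[0,0,0,1.5,3.2,0,0],[0,0,0,1.5,3.2,0,0],[0,0,0,1.5,3.2,0,0],[0,0,0,1.5,3.2,0,0],[0,0,0,1.03,2.2,0,0],[0,0,0,0.5,1.0,0,0],[0,0,0,0,0,3,0],[0,0,0,0,0,3,0],[0,0,0,0,0,1.0,0]]}}

```text
t: 9.18
tool_pos: [0.4964, 0.1785, 0.1696]
tool_rot: [-0.527, -3.086, 0.007]
contact_force: [-1.4, -0.3, -2.4]
opening: 0.0484
```

Call:
{"method": "jog_arm", "body": {"deltas": [[0,0,0,0,0,0,0],[0,0,0,0,0,0,0],[0,0,0,0,0,0,0]]}}

```text
t: 9.43
tool_pos: [0.5011, 0.1791, 0.1781]
tool_rot: [0.531, 3.095, 0.001]
contact_force: [-0.3, 1.1, -1.5]
opening: 0.0487
```

```bash
python3 - <<'E'
from h import *
im,d,P,T,c=shot("side"); to(.5006,.179,.17)
save("pics/s5.png",cv2.resize(im[100:240,110:260],None,fx=4,fy=4,interpolation=2))
vision.get_image("wrist"); to(.5006,.179,.17); vision.get_image("wrist"); to(.5006,.179,.17)
E
```

```text
t 9.4833 pos [0.50149626 0.17925864 0.17873737] F [ 1.20978582  0.36092738 -1.42565121] op 0.0484568782930105
tool z [ 2.99542683e-03  5.30503127e-04 -9.99995373e-01] tool y [0.3329505  0.94294312 0.00149757]
cm to go [ 0.08 -0.06  0.87]
t 9.5333 pos [0.50154368 0.17934125 0.17894142] F [ 0.55640539 -0.05928795 -1.41411973] op 0.04818844283224065
tool z [ 3.40416200e-03  6.09889855e-04 -9.99994020e-01] tool y [0.33283168 0.94298471 0.00170814]
cm to go [ 0.08 -0.07  0.89]
t 9.5833 pos [0.50146554 0.17938086 0.17888847] F [-0.98143495  0.3819206  -1.14054825] op 0.048606725911118996
tool z [ 3.35920173e-03  6.57940174e-04 -9.99994141e-01] tool y [0.33281052 0.94299212 0.00173842]
cm to go [ 0.07 -0.07  0.89]
```

View pics/s5.png

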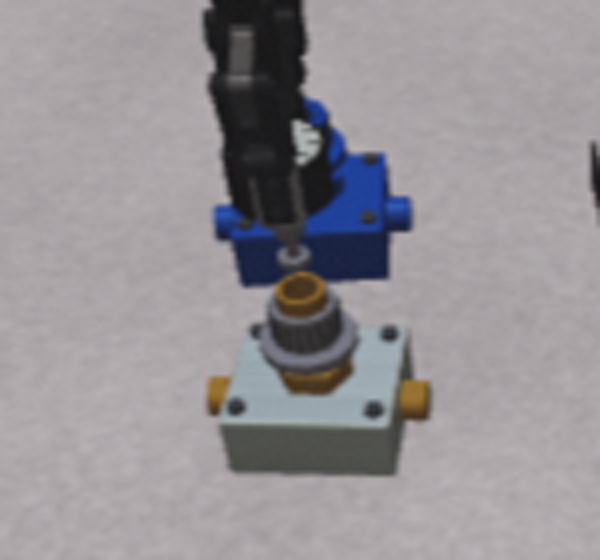

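The stem tip at (293,257) lies right on the coupler's axis line above the mouth at (299,287). Descending gently.

Call:
{"method": "jog_arm", "body": {"deltas": [[0,0,0,0.05,-0.05,0.5,0],[0,0,0,0,0,0.5,0],[0,0,0,0,0,0.2,0],[0,0,0,0,0,0.2,0],[0,0,0,0,0,0.2,0],[0,0,0,0,0,0.1,0],[0,0,0,0,0,0,0]]}}

```text
t: 10.17
tool_pos: [0.4994, 0.1791, 0.1594]
tool_rot: [-0.529, -3.096, 0.0]
contact_force: [-0.1, -0.3, -1.2]
opening: 0.0488
```

Call:
{"method": "jog_arm", "body": {"deltas": [[0,0,0,0,0,0.1,0],[0,0,0,0,0,0.1,0],[0,0,0,0,0,0.1,0]]}}

```text
t: 10.42
tool_pos: [0.4997, 0.1791, 0.1569]
tool_rot: [0.53, 3.096, 0.0]
contact_force: [-0.7, -0.8, -2.2]
opening: 0.0486
```

Call:
{"method": "jog_arm", "body": {"deltas": [[0,0,0,0,0,0.15,0],[0,0,0,0,0,0.15,0],[0,0,0,0,0,0.15,0],[0,0,0,0,0,0.15,0],[0,0,0,0,0,0,0]]}}

```text
t: 10.83
tool_pos: [0.4994, 0.1791, 0.1503]
tool_rot: [-0.53, -3.096, 0.0]
contact_force: [-0.3, 0.3, -0.8]
opening: 0.0486
```

Call:
{"method": "jog_arm", "body": {"deltas": [[0,0,0,0,0,0.1,0],[0,0,0,0,0,0.1,0],[0,0,0,0,0,0.1,0],[0,0,0,0,0,0.1,0],[0,0,0,0,0,0,0]]}}

```text
t: 11.25
tool_pos: [0.4995, 0.1791, 0.1465]
tool_rot: [-0.53, -3.096, 0.0]
contact_force: [-0.8, -0.1, -1.8]
opening: 0.0485
```

Call:
{"method": "jog_arm", "body": {"deltas": [[0,0,0,0,0,0.1,0],[0,0,0,0,0,0.1,0],[0,0,0,0,0,0.1,0],[0,0,0,0,0,0,0]]}}

```text
t: 11.58
tool_pos: [0.4995, 0.1791, 0.1435]
tool_rot: [-0.53, -3.096, 0.0]
contact_force: [0.5, -0.4, -2.2]
opening: 0.0484
```

Call:
{"method": "jog_arm", "body": {"deltas": [[0,0,0,0,0,0.1,0],[0,0,0,0,0,0.05,0],[0,0,0,0,0,0.05,0],[0,0,0,0,0,0,0]]}}

```text
t: 11.92
tool_pos: [0.4999, 0.1791, 0.1425]
tool_rot: [0.53, 3.096, 0.0]
contact_force: [-1.3, -0.5, 2.4]
opening: 0.0488
```

Call:
{"method": "jog_arm", "body": {"deltas": [[0,0,0,0,0,0.05,0],[0,0,0,0,0,0.05,0],[0,0,0,0,0,0,0],[0,0,0,0,0,0,0]]}}

```text
t: 12.25
tool_pos: [0.5, 0.1791, 0.1414]
tool_rot: [0.53, 3.096, 0.0]
contact_force: [-1.5, -0.6, 5.4]
opening: 0.0486
```

Call:
{"method": "jog_arm", "body": {"deltas": [[0,0,0,0,0,0.05,0],[0,0,0,0,0,0,0],[0,0,0,0,0,0.05,0],[0,0,0,0,0,0,0],[0,0,0,0,0,0,0]]}}

```text
t: 12.67
tool_pos: [0.5, 0.1791, 0.1407]
tool_rot: [0.529, 3.096, 0.0]
contact_force: [-1.5, -1.0, 6.7]
opening: 0.0485
```

Call:
{"method": "jog_arm", "body": {"deltas": [[0,0,0,0,0,0.05,0],[0,0,0,0,0,0,0],[0,0,0,0,0,0.05,0],[0,0,0,0,0,0,0],[0,0,0,0,0,0,0]]}}

```text
t: 13.08
tool_pos: [0.5002, 0.1791, 0.1401]
tool_rot: [0.529, 3.095, 0.0]
contact_force: [-2.5, -1.2, 7.2]
opening: 0.0488
```

Call:
{"method": "jog_arm", "body": {"deltas": [[0,0,0,0,0,0.05,0],[0,0,0,0,0,0,0],[0,0,0,0,0,0,0],[0,0,0,0,0,0.05,0],[0,0,0,0,0,0,0],[0,0,0,0,0,0,0],[0,0,0,0,0,0.05,0],[0,0,0,0,0,0,0],[0,0,0,0,0,0,0]]}}

```text
t: 13.83
tool_pos: [0.5002, 0.1791, 0.1387]
tool_rot: [0.529, 3.095, 0.0]
contact_force: [-3.1, -1.5, 8.7]
opening: 0.0485
```

Call:
{"method": "jog_arm", "body": {"deltas": [[0,0,0,0,0,0.05,0],[0,0,0,0,0,0,0],[0,0,0,0,0,0,0],[0,0,0,0,0,0.05,0],[0,0,0,0,0,0,0],[0,0,0,0,0,0,0],[0,0,0,0,0,0,0]]}}

```text
t: 14.42
tool_pos: [0.5001, 0.1791, 0.1375]
tool_rot: [0.529, 3.096, 0.0]
contact_force: [-2.8, -1.6, 8.4]
opening: 0.0481
```

```bash
python3 - <<'E'
from h import *
im,d,P,T,c=shot("side"); to(.5006,.179,.17)
for lo,hi in((.06,.071),(.071,.082),(.084,.092),(.094,.103)): print(lo,axis(P,(.4995,.1805),lo,hi,.03))
E
```

```text
t 14.4667 pos [0.50017043 0.17906987 0.13753875] F [-3.06672472 -0.85150061  8.36539606] op 0.04849728606511907
tool z [ 1.14153851e-03 -1.43176592e-04 -9.99999338e-01] tool y [3.32330599e-01 9.43162930e-01 2.44329484e-04]
cm to go [-0.05  0.01 -3.25]
0.06 (190, ((0.49939215183258057, 0.17837607860565186), 0.025744996964931488), array([0.0614, 0.067 , 0.0691]))
0.071 (74, ((0.49973753094673157, 0.17752499878406525), 0.018560513854026794), array([0.0713, 0.0767, 0.0812]))
0.084 (103, ((0.4993443489074707, 0.1775280237197876), 0.01849084347486496), array([0.0847, 0.0886, 0.091 ]))
0.094 (40, ((0.4997853934764862, 0.17856642603874207), 0.01292296964675188), array([0.0944, 0.0972, 0.0985]))
```

Sleeve is still back after about 5 mm of travel. I continue at the same rate.

Call:
{"method": "jog_arm", "body": {"deltas": [[0,0,0,0,0,0.05,0],[0,0,0,0,0,0,0],[0,0,0,0,0,0,0],[0,0,0,0,0,0.05,0],[0,0,0,0,0,0,0],[0,0,0,0,0,0,0],[0,0,0,0,0,0,0]]}}

```text
t: 15.05
tool_pos: [0.5001, 0.1792, 0.1355]
tool_rot: [0.529, 3.095, 0.001]
contact_force: [0.9, -1.9, 3.8]
opening: 0.0487
```

```bash
cat > ck.py <<'E'
from h import *
im,d,P,T,c=shot("side"); to(.5006,.179,.17)
for lo,hi in((.06,.071),(.071,.082),(.084,.092),(.094,.103)): print(lo,axis(P,(.4995,.1805),lo,hi,.03))
E
python3 ck.py
```

```text
t 15.1 pos [0.50004773 0.17916778 0.13552937] F [ 0.9956665  -0.93871801  4.89639144] op 0.04862906238450267
tool z [ 1.16377804e-03  2.38581838e-04 -9.99999294e-01] tool y [3.32413570e-01 9.43133524e-01 6.11870576e-04]
cm to go [-0.06  0.   -3.45]
0.06 (23, ((0.4991976022720337, 0.1720941662788391), 0.02450989931821823), array([0.0684, 0.0696, 0.0706]))
0.071 (186, ((0.4992908835411072, 0.1785152703523636), 0.026281263679265976), array([0.0717, 0.0755, 0.0802]))
0.084 (54, ((0.4982876777648926, 0.17486929893493652), 0.01741848886013031), array([0.0846, 0.0882, 0.0916]))
0.094 (78, ((0.49952051043510437, 0.1789400577545166), 0.018938397988677025), array([0.0943, 0.0971, 0.0988]))
```

The sleeve snapped up: its flange is back at about 0.0765, and the force dropped. Now I let go and back off.

Call:
{"method": "jog_arm", "body": {"deltas": [[0,0,0,0,0,-0.07,0],[0,0,0,0,0,0,0.75],[0,0,0,0,0,0,0.9],[0,0,0,0,0,0,1],[0,0,0,0,0,0,1],[0,0,0,0,0,0,1],[0,0,0,0,0,-1,1],[0,0,0,0,0,-3,1],[0,0,0,0,0,-4,1],[0,0,0,0,0,-4,1],[0,0,0,0,0,0,1],[0,0,0,0,0,0,1]]}}

```text
t: 16.1
tool_pos: [0.5015, 0.1795, 0.2609]
tool_rot: [0.528, 3.089, 0.005]
contact_force: [-0.4, -0.8, -0.1]
opening: 0.0854
```

```bash
python3 ck.py; python3 - <<'E'
from h import *
im,d,P,T,c=shot("wrist"); print("case top",axis(P,(.4995,.1805),.11,.16,.035)); print("flange",axis(P,(.4995,.1805),.06,.08,.03))
im2=shot("side")[0]
save("pics/f6.png",np.hstack([cv2.resize(im[150:390,180:380],(400,480)),cv2.resize(im2[100:240,130:246],(398,480))]))
E
```

```text
t 16.15 pos [0.50020744 0.17926039 0.25794087] F [ 0.38137757 -0.39172409 -0.4619475 ] op 0.08508369960587232
tool z [ 3.11823451e-03  6.72296928e-04 -9.99994912e-01] tool y [0.33229561 0.94317381 0.00167028]
cm to go [-0.02 -0.03  8.79]
0.06 (23, ((0.4956541061401367, 0.16867589950561523), 0.02178819663822651), array([0.0674, 0.0693, 0.0708]))
0.071 (189, ((0.4989617168903351, 0.1785423904657364), 0.0263039693236351), array([0.0721, 0.0753, 0.081 ]))
0.084 (57, ((0.49807804822921753, 0.17796674370765686), 0.019264638423919678), array([0.0846, 0.0883, 0.0919]))
0.094 (93, ((0.5004603266716003, 0.17744629085063934), 0.018438849598169327), array([0.095 , 0.0972, 0.1021]))
case top (4388, ((0.4985021948814392, 0.18066120147705078), 0.025127220898866653), array([0.1318, 0.1435, 0.1448]))
flange (546, ((0.49484995007514954, 0.18288424611091614), 0.025025255978107452), array([0.0743, 0.0769, 0.0782]))
```

View pics/f6.png

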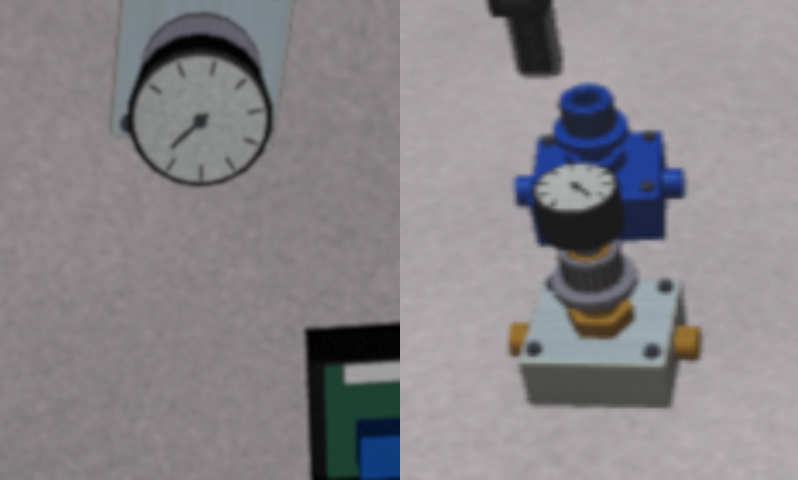

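The gauge stands coupled: its case top is at about 0.143, which puts the tip about 28 mm below the mouth, within the specified 26–30 mm. The sleeve is forward and the gripper is clear. Handing in.

```bash
python3 -c "
from station import ctrl; print(ctrl.finish_job())"
```

```text
the job is handed in; nothing more can be done
None
```

The gauge is coupled to the aluminium air outlet and the job is handed in; the robot clock read about 16 s of the 64 s limit. `ctrl.finish_job()` gives no verdict, so the evidence is my own checks below.

**What I did**
- I pinched the sleeve and pushed it down to the end stop, reading about 17 N there. When I let go it stayed back, with its flange about 8.6 mm lower.
- I took the gauge from the rack and pushed it in slowly. The wrist readings stayed below 9 N, about 11 N net of the gauge's weight, well under the 25 N limit.
- The sleeve sprang up, and I released the gauge and backed off about 12 cm.

**Last checks**
- **Sleeve:** the flange is back at its forward height, about 77 mm (wrist camera).
- **Depth:** the case top is at about 143 mm, so the tip lies about 28 mm below the mouth, within the 26–30 mm range.
- **Camera agreement:** the cameras differed by 1–2 mm, which is within their calibration.
- **Lock:** I made no pull test. It rests on the sleeve being fully forward and on the depth.
- **Bystanders:** I did not touch the silencer, screwdriver, chassis, red bin or blue look-alike. I took no separate final picture of them all.

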